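Select the roller feed at the H-gate of a slab roller

TASK

Push the gear lever of the slab roller through its gate, out of the middle slot, along the cross channel and fully home into the slot that has the upright square wooden index peg standing at its end. Do not force the lever, and leave the things around it where they stand.

Things in the scene. Friction and masses are not known exactly. Their poses are not given: they have to be found in the camera images.
- gearbox: Slab roller with grey feed gearbox, fixed to the table. Origin on the table under the gate's centre; x points from the gearbox to the rollers (away from the robot, yaw within 0.35 rad), y left, z up. Housing x -90..90, y -90..150 mm, flat deck at z = 110; rollers and blue end plates x 120..210, y -162..162, up to 125 mm high.
- gate (a point): Centre of the gate, in the deck (axes as gearbox). Three slots along x, 16 mm wide, at y = -28, 0, +28 mm, joined by a 16 mm cross channel along y at x = 0. Teeth between slots 12 mm wide, round-nosed. The stem's axis stops about 26 mm from the channel's middle in each slot. Four sockets at x = +-52, y = +-28 mm, beyond the ends of the outer slots: one holds the index peg, three flat plugs.
- lever: Gear lever: steel stem 10 mm thick, black ball knob of 36 mm diameter. Tilts every way about a pivot in the gearbox (its origin, 20 mm above the table under the gate's centre); z runs up the stem. Upright = middle of the cross channel. The gate's walls guide and stop the stem. It stays where it is left; 2 to 4 N at the knob moves it. It starts anywhere along the middle slot.
- knob (a point): Centre of the ball knob, 170 mm up the stem from the pivot (190 mm above the table when upright, about 175 to 180 in the ends of the outer slots). Moves 1.9 times as far as the stem at the gate: about 51 mm from slot to slot, about 47 mm from the cross channel to a slot's end.
- stem (a point): Point on the stem's axis, 90 mm from the pivot: in the gate, at deck height.
- index_peg: Upright square wooden peg, 20 x 20 mm, 26 mm high, fixed in the socket beyond the end of the slot to be selected (one of the four ends of the two outer slots). Origin at the centre of its foot, on the deck.
- plug0: Flat round wooden plug, 12 mm diameter, 3 mm high, in another of the four sockets: a slot not wanted. Origin at the centre of its foot.
- plug1: As plug0, another socket.
- plug2: As plug0, the last socket.
- glaze_pot: Small closed plastic pot, 38 mm diameter, 34 mm high, loose on the left part of the gearbox deck. Origin at the centre of its foot.
- tub: Clear plastic tub, 96 mm diameter, 65 mm high, on the table left of the gearbox; loose. Origin at the centre of its foot.
- guide_stick: Wooden thickness stick 260 x 32 x 10 mm lying right of the gearbox, long side along its x; loose. Origin under its centre.
- mug: Terracotta mug, 76 mm diameter, 85 mm high, with a handle, right of the stick; loose. Origin at the centre of its foot.
- bowl: White bowl, 120 mm diameter, 50 mm high, left of the tub; loose. Origin at the centre of its foot.
- brush: Brush, about 200 mm long and 20 mm high, lying on the table between the gearbox and the robot; loose. Origin under its middle.
- test_tile: Terracotta test tile 70 x 70 x 9 mm on the table between the gearbox and the robot; loose. Origin under its centre.

How it is judged (in metres and radians):
At the end, for the whole second after the job is handed in: The stem stands in the slot with the index peg, site stem within 31.5 mm (from above) of the peg's origin (about 27 mm when fully home, so up to about 8 mm short at the knob passes); lever at rest; every loose thing within 30 mm of its start (glaze pot 20 mm) (horizontal distance between stem and index_peg below 0.0315 m and angular speed of lever below 0.05 rad/s and distance of glaze_pot from where it was at the start of the episode below 0.02 m and distance of each of tub, guide_stick, mug, bowl, brush, test_tile from where it was at the start of the episode below 0.03 m); the robot touches nothing.
It fails at once if a loose thing around the lever is pushed away, lifted or carried (more than 30 mm; the glaze pot 20 mm) (distance of glaze_pot from where it was at the start of the episode above 0.02 m or distance of any of tub, guide_stick, mug, bowl, brush, test_tile from where it was at the start of the episode above 0.03 m).
It fails at once if the lever is forced: more than 40 N between fingers and lever (contact force between the fingers and lever above 40 N).
It also fails if it takes over 48 s, if anything falls off the work surface, if the arm or the gripper's body presses on something with over 40 N, if the wrist force passes 120 N, or if a joint passes its speed limit or range.

ROBOT

A 6-joint arm with a two-finger parallel gripper is mounted at the origin on the work surface. World frame = base frame: x ahead of the robot, y to its left, z up, the work surface at z = 0. Lengths are in mm, angles in rad, forces in N, time in s.
With the tool pointing down it reaches from about 275 to 750 mm from the base axis. Payload 10.2 kg.
Tool frame: the origin (TCP) lies midway between the tips of the shut fingers; the grasp point (between the pads) lies grasp_offset behind it (grasp_offset is the distance from the TCP to the grasp point, in mm); x points along the fingers, z is the direction in which the jaws open and shut, and the axes are right-handed (so a half turn about x gives the same grasp; the last joint's range is limited). The gripper opens to 85 mm and grips with 20 to 120 N. Pads are 22 mm wide; open, the fingers measure 114 mm over their backs; the gripper's body (76 mm by 85 mm) begins 54 mm behind the grasp point. The pads swing forward as they close: fully open they stand 13 mm farther back than shut.
Start: joints at [-1.535, 0.313, 1.498, -0, 1.331, -0.223], TCP at [134.345, -507.526, 231.294] pointing down, gripper open.
Joint ranges: [-2.94, 2.94], [-0.97, 2.17], [0.19, 2.56], [-1.23, 4.37], [0.02, 3.11], [-2.88, 2.88]. Speed limits (rad/s): [2.39, 2.39, 3.01, 3.14, 3.14, 3.14].

INTERFACE

Orientations are given as a unit quaternion [w, x, y, z].
In Python, from rig import sense, capture, calibration, finish_job, grasp_offset gives the robot as it stands.
- The arm moves only by the shell command python3 -m jog 'ROWS' [FORCE]. ROWS is JSON, a list of rows, each an object with "linear": the shift along the tool's x, y, z scaled (see below), a list of three; "rotation": the turn, a rotation vector about the tool's x, y, z scaled (see below), a list of three; "grip": the finger opening in mm, from 0 to 85.4. A call has 1 to 20 rows; each row is the pose to reach, as a shift and turn from the pose measured when the call began, along the tool's axes at that moment; what a row does not reach only later rows make up. The controller multiplies each number of a shift by 0.3 m and each number of a turn by 0.5 rad. A row lasts 1/12 s, in which the tool goes at most 41.7 mm and 7.16 degrees, less where a joint would pass 70% of its speed; a pose out of reach is approached as far as the arm can. A call with a number of a shift or a turn outside -1 to 1 is refused whole. A call with a gripper value outside its range is refused whole. The fingers move at their own pace and stop on an object; FORCE is the grip in N (left out, the last holds). Time passes only in rows, so rows that repeat a pose let the fingers close. It gives the time, the measured TCP pose, the force and the opening at its end, in the units of the state.
- sense(): the state, without advancing time (a new reading comes with each control period).
- capture(name): name is "side" or "top" or "wrist"; returns (picture, depth): 384x512x3 uint8, red, green, blue; 384x512 float32, mm along the optical axis (not along the pixel's ray), 0 where there is no reading.
- calibration(name): a dict with "intrinsics" (3x3 intrinsics, pixels), "world_from_camera" (4x4, takes a point from camera to world coordinates). Camera axes: x right, y up, looking along -z (the intrinsics and any distortion apply to the point x, -y, -z); pixel columns grow to the right and rows downward; lengths in mm; the calibration is good to about 2 mm. A picture is of the moment at which its call begins: read the wrist's pose just before it. calibration takes no time and is no camera call; for the wrist camera it gives the pose at the moment of the call.
- finish_job(): hands the job in, once; it reports no verdict.
The state is a dict: "time_s": time; "joints": joint angles; "dq": joint speeds; "tau": joint torques, N m; "eef_pos": TCP position; "ee_rot": TCP orientation; "force": force on the tool from outside, world axes, zero at the start; "wrist_torque": the same for the moment, N m; "grip_width": opening from 0.0 (shut) to 1.0 (fully open).
Only numpy, scipy, OpenCV 4.12 (cv2) and the standard library are available. Lean on these libraries where they do the work, as an engineer would, in place of code of your own. Each camera call takes 0.05 s, during which the arm holds its last target.

## Working session

There is one attempt and no reset: what is moved stays moved. The work goes in short steps, Python scripts to look and compute and a shell command to move; the robot and the scene stay as the last step left them, time stands still between calls to the robot, and variables do not carry over. Pictures are saved under pics/ and viewed, and the job is handed in when it is done.

```bash
mkdir -p pics; ls; python3 - <<'E'
from rig import *
import cv2,json
s=sense();print(s, grasp_offset)
for n in ("top","side"):
    p,d=capture(n);cv2.imwrite(f"pics/{n}0.png",p[:,:,::-1])
    import numpy as np
    np.savez(f"pics/{n}0.npz",p=p,d=d)
    c=calibration(n);print(n,c)
E
```

```text
pics
{'time_s': 0.0, 'joints': array([-1.53539404e+00,  3.13451446e-01,  1.49843531e+00, -1.01868998e-05,
        1.33103254e+00, -2.23430234e-01]), 'dq': array([ 0.00108445,  0.00032075, -0.00131859,  0.00057569, -0.00121719,
        0.00124889]), 'tau': array([-1.36265626e-04, -4.12269866e+01, -2.59742403e+01, -2.21415885e-04,
        4.21945922e-03, -4.29869985e-06]), 'eef_pos': array([ 134.33564801, -507.24830022,  230.73501636]), 'ee_rot': array([ 0.560045  ,  0.43164937,  0.56064851, -0.43093117]), 'force': array([-0.37578201,  0.51659852, -0.14672852]), 'wrist_torque': array([-0.03476372,  0.03437954,  0.00128104]), 'grip_width': 1.0024192642121226} 18.700000000000003
top {'intrinsics': array([[400.09937092,   0.        , 256.01516893],
       [  0.        , 400.09937092, 188.69355563],
       [  0.        ,   0.        ,   1.        ]]), 'world_from_camera': array([[ 2.19465199e-02,  9.93470135e-01, -1.11961782e-01,
         3.36477843e+02],
       [-9.99542969e-01,  1.94749991e-02, -2.31209226e-02,
         5.32985031e+01],
       [-2.07894905e-02,  1.12418036e-01,  9.93443497e-01,
         1.51028716e+03],
       [ 0.00000000e+00,  0.00000000e+00,  0.00000000e+00,
         1.00000000e+00]])}
side {'intrinsics': array([[449.72060507,   0.        , 245.12109067],
       [  0.        , 449.72060507, 192.18550519],
       [  0.        ,   0.        ,   1.        ]]), 'world_from_camera': array([[-6.72183727e-01,  5.06350398e-01, -5.40165078e-01,
        -2.19477913e+02],
       [-7.40365607e-01, -4.54500085e-01,  4.95266030e-01,
         7.57803463e+02],
       [ 5.27307744e-03,  7.32829412e-01,  6.80391981e-01,
         1.05560571e+03],
       [ 0.00000000e+00,  0.00000000e+00,  0.00000000e+00,
         1.00000000e+00]])}
```

View pics/top0.png

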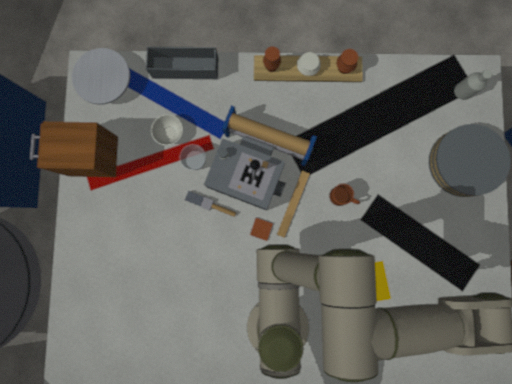

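View pics/side0.png

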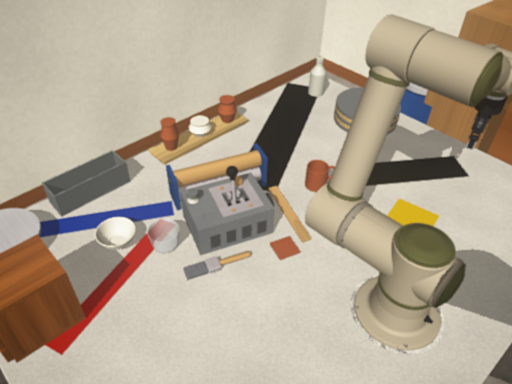

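```bash
python3 - <<'E'
import numpy as np,cv2
a=np.load("pics/top0.npz")['p'][110:230,190:320];cv2.imwrite("pics/topz.png",cv2.resize(a[:,:,::-1],None,fx=5,fy=5,interpolation=2))
a=np.load("pics/side0.npz")['p'][120:270,150:320];cv2.imwrite("pics/sidez.png",cv2.resize(a[:,:,::-1],None,fx=4,fy=4,interpolation=2))
E
```

```text
(no output)
```

View pics/topz.png

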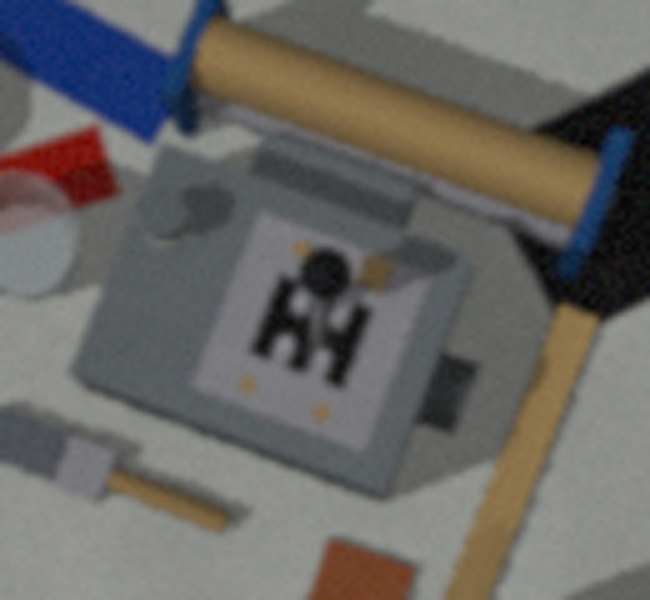

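View pics/sidez.png

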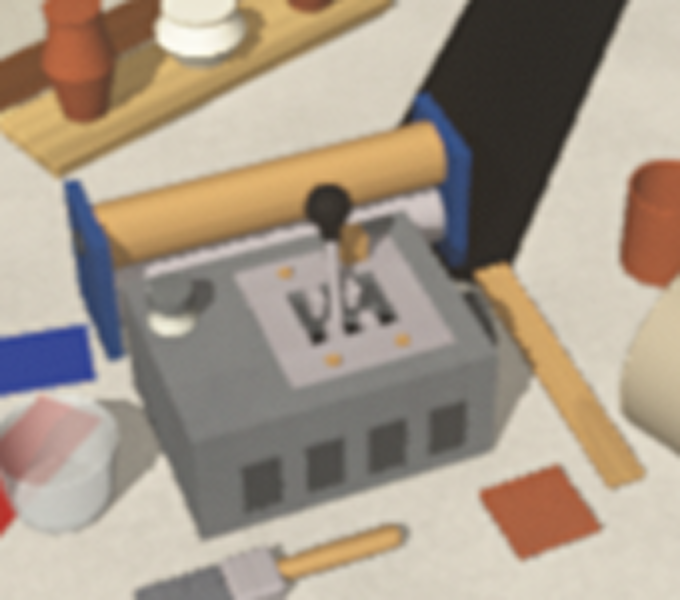

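```bash
cat > h.py <<'E'
import numpy as np
from rig import *
from scipy.spatial.transform import Rotation as R
from scipy.optimize import least_squares
def ray(n,u,v,c=None):
    c=c or calibration(n);K=c['intrinsics'];T=c['world_from_camera']
    d=np.array([(u-K[0,2])/K[0,0],-(v-K[1,2])/K[1,1],-1]);return T[:3,3],T[:3,:3]@d
def atz(n,u,v,z):
    o,d=ray(n,u,v);return o+d*(z-o[2])/d[2]
def tri(obs):
    A=np.zeros((3,3));b=np.zeros(3)
    for n,u,v in obs:
        o,d=ray(n,u,v);d=d/np.linalg.norm(d);P=np.eye(3)-np.outer(d,d);A+=P;b+=P@o
    x=np.linalg.solve(A,b);return x
E
cat > a.py <<'E'
from h import *
tz=lambda x,y:('top',190+(x+.5)/5-.5,110+(y+.5)/5-.5)
sz=lambda x,y:('side',150+(x+.5)/4-.5,120+(y+.5)/4-.5)
m=[(52,28),(-52,28),(-52,-28)]
res=[]
for nm,f,px in (('top',tz,[(301,247),(247,384),(321,412)]),('side',sz,[(286,273),(334,360),(402,340)])):
    w=np.array([atz(*f(*p),113)[:2] for p in px]);print(nm,w.round(1))
    res.append(w)
def fit(ws):
    def r(p):
        c,s=np.cos(p[2]),np.sin(p[2]);Q=np.array(m)@np.array([[c,s],[-s,c]])+p[:2]
        return np.concatenate([(Q-w).ravel() for w in ws])
    o=least_squares(r,[500,0,0]);return o.x,o.fun.reshape(-1,2)
for ws in ([res[0]],[res[1]],res):
    x,f=fit(ws);print(x.round(3),f.round(1).tolist())
kn=tri([tz(325,273),sz(328,209)]);print('knob',kn)
for f,p in((tz,(325,273)),(sz,(328,209))):
    n,u,v=f(*p);print(n,u,v,'knob@185',atz(n,u,v,185))
d=np.load('pics/top0.npz')['d'];print(d[160:168,250:260].round())
c,s=np.cos(x[2]),np.sin(x[2]);print('knob gb',np.array([[c,s],[-s,c]])@(kn[:2]-x[:2]))
# hsv
p=sense();print(R.from_quat(p['ee_rot'],scalar_first=True).as_matrix().round(3))
E
python3 a.py
```

```text
top [[599.5 110.2]
 [500.9 145.9]
 [482.1  93.3]]
side [[593.3 114. ]
 [496.4 149. ]
 [478.4  97.3]]
[ 5.40593e+02  1.01780e+02 -3.49000e-01] [[-0.4, 0.1], [0.4, -0.0], [0.0, -0.1]]
[ 5.35836e+02  1.05418e+02 -3.47000e-01] [[0.9, 0.1], [0.0, 0.4], [-1.0, -0.5]]
[ 5.38214e+02  1.03599e+02 -3.48000e-01] [[-2.8, 2.0], [-2.0, 1.8], [-2.3, 1.7], [3.3, -1.8], [2.4, -1.3], [1.4, -2.3]]
knob [569.13594388  90.6872325  180.33585417]
top 254.6 164.2 knob@185 [568.49405766  90.71140062 185.        ]
side 231.625 171.875 knob@185 [564.73536505  94.11382609 185.        ]
[[1422. 1419. 1334. 1331. 1327. 1326. 1330. 1326. 1334. 1417.]
 [1417. 1333. 1330. 1328. 1322. 1321. 1322. 1321. 1324. 1329.]
 [1418. 1332. 1324. 1322. 1322. 1315. 1323. 1328. 1327. 1334.]
 [1334. 1327. 1328. 1321. 1324. 1324. 1316. 1324. 1327. 1326.]
 [1332. 1327. 1322. 1323. 1322. 1322. 1319. 1325. 1330. 1329.]
 [1332. 1328. 1326. 1325. 1322. 1323. 1325. 1325. 1327. 1327.]
 [1422. 1327. 1326. 1322. 1328. 1324. 1326. 1324. 1330. 1331.]
 [1419. 1339. 1330. 1327. 1327. 1328. 1330. 1324. 1332. 1334.]]
knob gb [33.47120308 -1.58935163]
[[-0.     0.967  0.256]
 [ 0.001  0.256 -0.967]
 [-1.     0.    -0.001]]
```

```bash
python3 -m jog '[{"linear":[-0.1,0.05,-0.03],"rotation":[0,0,0],"grip":0},{"linear":[-0.15,0.15,-0.1],"rotation":[0,0,0],"grip":0},{"linear":[-0.2,0.26,-0.18],"rotation":[0,0,0],"grip":0},{"linear":[-0.25,0.37,-0.26],"rotation":[0,0,0],"grip":0},{"linear":[-0.25,0.48,-0.34],"rotation":[0,0,0],"grip":0},{"linear":[-0.25,0.58,-0.42],"rotation":[0,0,0],"grip":0},{"linear":[-0.25,0.65,-0.47],"rotation":[0,0,0],"grip":0},{"linear":[-0.25,0.68,-0.49],"rotation":[0,0,0],"grip":0}]' 20
python3 -m jog '[{"linear":[0,0.05,-0.04],"rotation":[0.1,0,0],"grip":0},{"linear":[0,0.15,-0.11],"rotation":[0.25,0,0],"grip":0},{"linear":[0,0.26,-0.19],"rotation":[0.4,0,0],"grip":0},{"linear":[0,0.37,-0.27],"rotation":[0.6,0,0],"grip":0},{"linear":[0,0.48,-0.35],"rotation":[0.8,0,0],"grip":0},{"linear":[0,0.58,-0.42],"rotation":[1,0,0],"grip":0},{"linear":[0,0.65,-0.47],"rotation":[1,0,0],"grip":0},{"linear":[0,0.68,-0.49],"rotation":[1,0,0],"grip":0},{"linear":[0,0.68,-0.49],"rotation":[1,0,0],"grip":0}]'
python3 - <<'E'
from h import *
s=sense();M=R.from_quat(s['ee_rot'],scalar_first=True).as_matrix();print(s['time_s'],s['eef_pos'],M.round(3),s['grip_width'],s['force'])
E
```

```text
time_s: 0.77
eef_pos: [295.4, -310.5, 306.2]
ee_rot: [0.561, 0.431, 0.561, -0.43]
force: [-0.5, -0.8, 0.4]
grip_width: 0.0
time_s: 1.52
eef_pos: [455.3, -114.7, 306.0]
ee_rot: [0.437, 0.555, 0.438, -0.555]
force: [-0.4, 0.3, 0.4]
grip_width: 0.0
1.5167 [ 455.31063922 -114.73623973  306.01491645] [[-0.     0.972 -0.233]
 [ 0.002 -0.233 -0.972]
 [-1.    -0.001 -0.002]] 0.00010261395442875231 [-0.40571887  0.33877892  0.41548444]
```

```bash
python3 -m jog '[{"linear":[0,0.05,-0.08],"rotation":[0.1,0,0],"grip":0},{"linear":[0,0.1,-0.2],"rotation":[0.23,0,0],"grip":0},{"linear":[0,0.15,-0.31],"rotation":[0.23,0,0],"grip":0},{"linear":[0,0.21,-0.43],"rotation":[0.23,0,0],"grip":0},{"linear":[0,0.27,-0.55],"rotation":[0.23,0,0],"grip":0},{"linear":[0,0.32,-0.65],"rotation":[0.23,0,0],"grip":0},{"linear":[0,0.35,-0.71],"rotation":[0.23,0,0],"grip":0},{"linear":[0,0.36,-0.74],"rotation":[0.23,0,0],"grip":0},{"linear":[0,0.36,-0.74],"rotation":[0.23,0,0],"grip":0}]'
python3 - <<'E'
from h import *
import cv2
c=calibration('wrist');s=sense();M=R.from_quat(s['ee_rot'],scalar_first=True).as_matrix();print(s['time_s'],s['eef_pos'],M.round(3),s['grip_width'],s['force'])
p,d=capture('wrist');np.savez('pics/w1.npz',p=p,d=d,K=c['intrinsics'],T=c['world_from_camera']);cv2.imwrite('pics/w1.png',p[:,:,::-1]);print(c)
p,d=capture('top');cv2.imwrite('pics/t1.png',cv2.resize(p[100:260,170:340,::-1],None,fx=3,fy=3,interpolation=2))
E
```

```text
time_s: 2.27
eef_pos: [612.4, 75.6, 305.4]
ee_rot: [-0.405, -0.579, -0.406, 0.579]
force: [0.1, 0.3, -0.9]
grip_width: -0.002
2.2667 [612.43548882  75.55484723 305.40413298] [[-0.002  0.94  -0.342]
 [ 0.002 -0.342 -0.94 ]
 [-1.    -0.002 -0.001]] -0.0017881755369403014 [ 0.1037944   0.33736907 -0.88381754]
{'intrinsics': array([[330.15319976,   0.        , 261.50642364],
       [  0.        , 330.15319976, 191.59928156],
       [  0.        ,   0.        ,   1.        ]]), 'world_from_camera': array([[-3.42378952e-01,  8.88469900e-01,  3.05610682e-01,
         6.90602288e+02],
       [-9.39561527e-01, -3.23452992e-01, -1.12259962e-01,
         4.73531439e+01],
       [-8.88907257e-04, -3.25575487e-01,  9.45515633e-01,
         4.47190437e+02],
       [ 0.00000000e+00,  0.00000000e+00,  0.00000000e+00,
         1.00000000e+00]])}
```

View pics/w1.png

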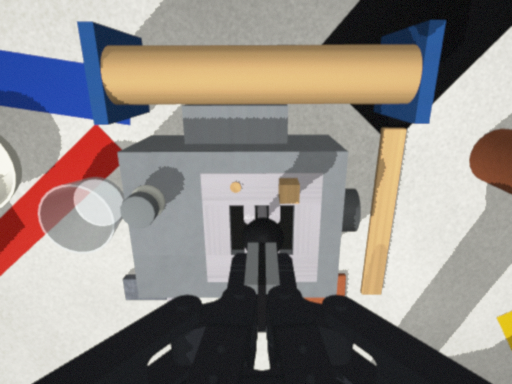

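View pics/t1.png

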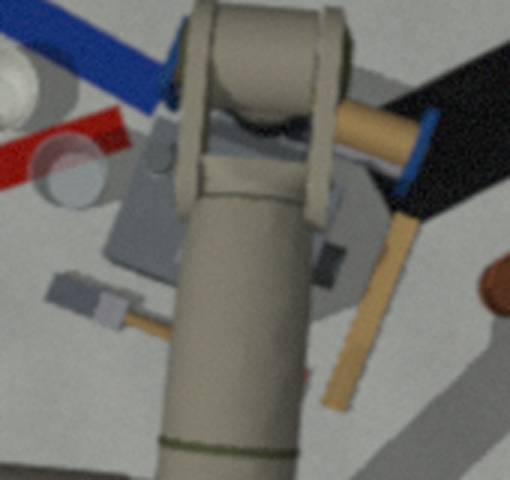

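```bash
python3 - <<'E'
from h import *
z=np.load('pics/w1.npz');c={'intrinsics':z['K'],'world_from_camera':z['T']}
c0=np.array([538.2,103.6]);a=-.348;Rg=np.array([[np.cos(a),np.sin(a)],[-np.sin(a),np.cos(a)]])
def at(u,v,h):
    o,d=ray('wrist',u,v,c);w=o+d*(h-o[2])/d[2];return w[:2].round(1),(Rg@(w[:2]-c0)).round(1)
for n,u,v,h in (('plug',236.5,187,113),('peg top',289,185,136),('knob',263,233,187),('slotL far',237,207,110),('slotR far',287.5,207,110),('slotL near',237,251,110),('deck right front corner',347,150,110),('deck left front',119,152,110)):
    print(n,at(u,v,h))
import cv2
cv2.imwrite('pics/w1z.png',cv2.resize(z['p'][130:330,150:370,::-1],None,fx=3.5,fy=3,interpolation=2))
E
```

```text
plug (array([596.6, 110.3]), array([52.6, 26.2]))
peg top (array([587.2,  56.4]), array([ 62.2, -27.7]))
knob (array([570.2,  90.1]), array([34.7, -1.8]))
slotL far (array([574. , 118.8]), array([28.5, 26.5]))
slotR far (array([555.1,  66.7]), array([ 28.4, -28.9]))
slotL near (array([523.3, 138.7]), array([-26. ,  27.9]))
deck right front corner (array([594.1, -11.4]), array([ 91.8, -89. ]))
deck left front (array([673. , 211.5]), array([ 90. , 147.4]))
```

View pics/w1z.png

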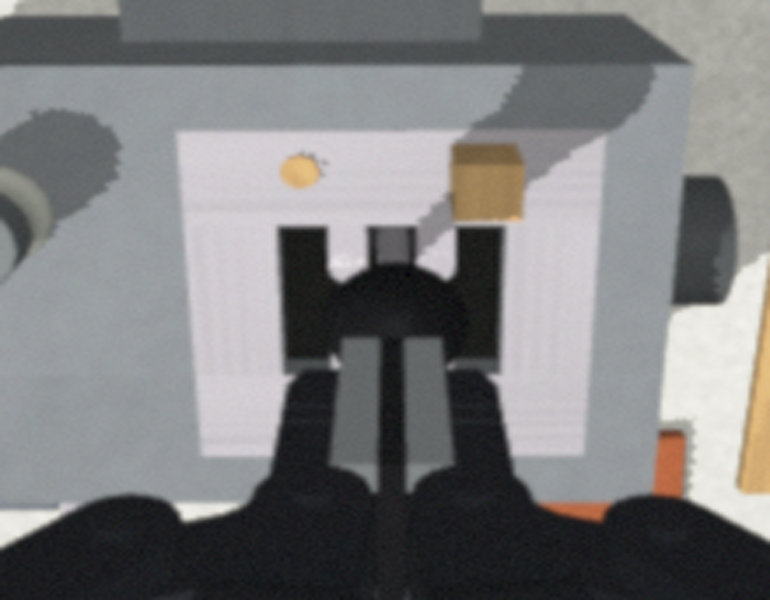

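```bash
python3 -m jog '[{"linear":[0.05,0,0],"rotation":[0,0,0],"grip":0},{"linear":[0.15,0,0],"rotation":[0,0,0],"grip":0},{"linear":[0.25,0,0],"rotation":[0,0,0],"grip":0},{"linear":[0.34,0,0],"rotation":[0,0,0],"grip":0},{"linear":[0.42,0,0],"rotation":[0,0,0],"grip":0},{"linear":[0.46,0,0],"rotation":[0,0,0],"grip":0},{"linear":[0.46,0,0],"rotation":[0,0,0],"grip":0}]'
python3 -m jog '[{"linear":[0,-0.01,0],"rotation":[0,0,0],"grip":0},{"linear":[0,-0.02,0],"rotation":[0,0,0],"grip":0},{"linear":[0,-0.03,0],"rotation":[0,0,0],"grip":0},{"linear":[0,-0.03,0],"rotation":[0,0,0],"grip":0}]'
python3 - <<'E'
from h import *
import cv2
p,d=capture('side');cv2.imwrite('pics/s2.png',cv2.resize(p[110:250,150:320,::-1],None,fx=4,fy=4,interpolation=2))
E
```

```text
time_s: 2.95
eef_pos: [609.8, 72.6, 165.8]
ee_rot: [-0.403, -0.579, -0.406, 0.581]
force: [0.0, 0.0, 0.3]
grip_width: 0.001
time_s: 3.28
eef_pos: [601.2, 75.8, 167.2]
ee_rot: [-0.403, -0.579, -0.406, 0.581]
force: [-0.7, 0.1, 0.2]
grip_width: 0.001
```

View pics/s2.png

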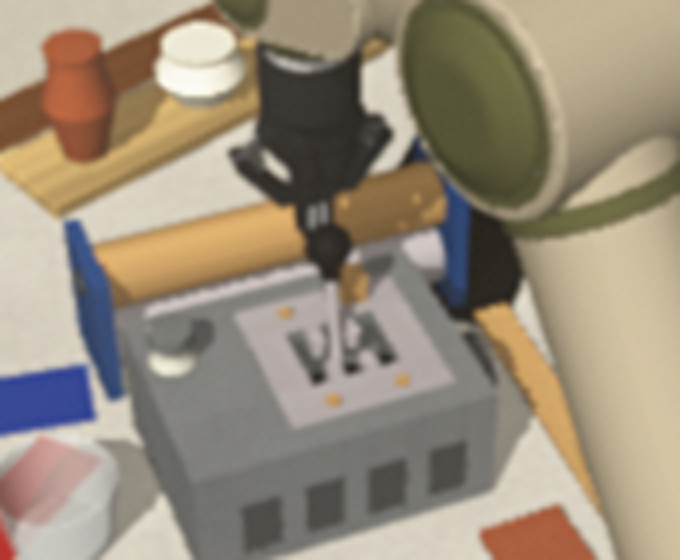

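```bash
python3 -m jog '[{"linear":[0,-0.01,-0.013],"rotation":[0,0,0],"grip":0},{"linear":[0,-0.02,-0.013],"rotation":[0,0,0],"grip":0},{"linear":[0,-0.03,-0.013],"rotation":[0,0,0],"grip":0},{"linear":[0,-0.04,-0.013],"rotation":[0,0,0],"grip":0},{"linear":[0,-0.05,-0.013],"rotation":[0,0,0],"grip":0},{"linear":[0,-0.06,-0.013],"rotation":[0,0,0],"grip":0}]'
python3 -m jog '[{"linear":[0,-0.01,0],"rotation":[0,0,0],"grip":0},{"linear":[0,-0.02,0],"rotation":[0,0,0],"grip":0},{"linear":[0,-0.03,0],"rotation":[0,0,0],"grip":0}]'
python3 - <<'E'
from h import *
import cv2
c=calibration('wrist');p,d=capture('wrist');cv2.imwrite('pics/w3.png',p[:,:,::-1])
p,d=capture('side');cv2.imwrite('pics/s3.png',cv2.resize(p[110:250,150:320,::-1],None,fx=4,fy=4,interpolation=2))
E
```

```text
time_s: 3.83
eef_pos: [585.9, 85.6, 167.4]
ee_rot: [-0.404, -0.579, -0.405, 0.581]
force: [2.5, 0.2, 1.3]
grip_width: -0.002
time_s: 4.08
eef_pos: [577.2, 88.8, 167.5]
ee_rot: [-0.404, -0.579, -0.405, 0.581]
force: [1.7, -0.5, 2.3]
grip_width: 0.001
```

View pics/w3.png

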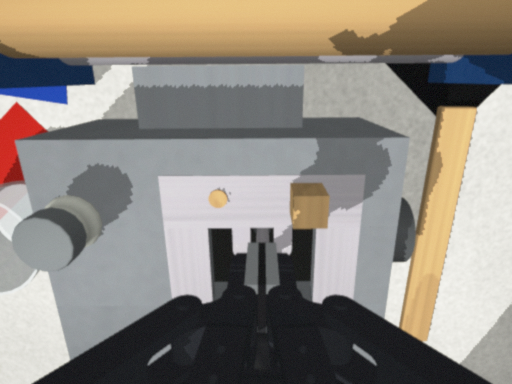

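View pics/s3.png

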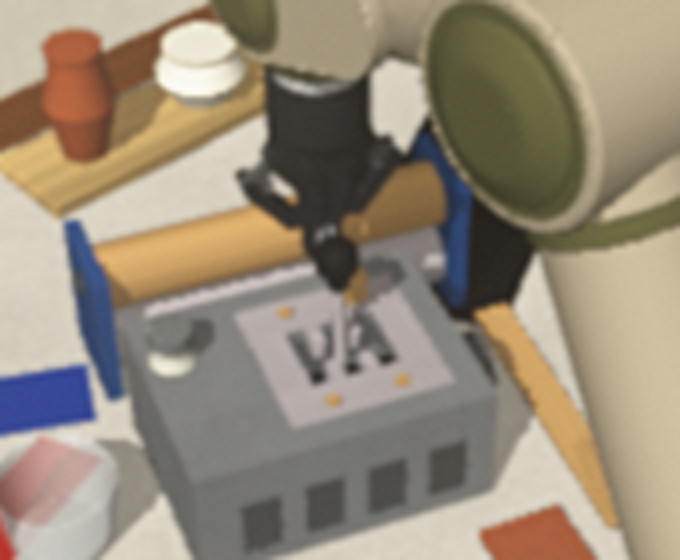

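```bash
cat >> h.py <<'E'
def sidegb(u,v,h):  # side camera's own gearbox frame
    w=atz('side',u,v,h)[:2]-np.array([535.84,105.42]);a=-.347
    return np.array([[np.cos(a),np.sin(a)],[-np.sin(a),np.cos(a)]])@w
def tcpgb():
    a=-.348;w=sense()['eef_pos'][:2]-np.array([538.0,103.0]);return (np.array([[np.cos(a),np.sin(a)],[-np.sin(a),np.cos(a)]])@w).round(1)
E
python3 - <<'E'
from h import *
print(sidegb(231.6,171.9,187),sidegb(233.6,175.4,189.5),tcpgb())
E
```

```text
[28.72587137  0.12611164] [8.87681071 1.42338356] [41.5  0. ]
```

```bash
python3 -m jog '[{"linear":[0,-0.01,0],"rotation":[0,0,0],"grip":0},{"linear":[0,-0.02,0],"rotation":[0,0,0],"grip":0},{"linear":[0,-0.032,0],"rotation":[0,0,0],"grip":0},{"linear":[0,-0.032,0],"rotation":[0,0,0],"grip":0}]'
python3 - <<'E'
from h import *
import cv2
print(tcpgb())
p,d=capture('side');cv2.imwrite('pics/s4.png',cv2.resize(p[150:220,190:270,::-1],None,fx=8,fy=8,interpolation=2))
E
```

```text
time_s: 4.52
eef_pos: [567.3, 92.5, 167.4]
ee_rot: [-0.404, -0.579, -0.406, 0.581]
force: [1.0, -1.6, 0.7]
grip_width: 0.001
[31.1  0.1]
```

View pics/s4.png

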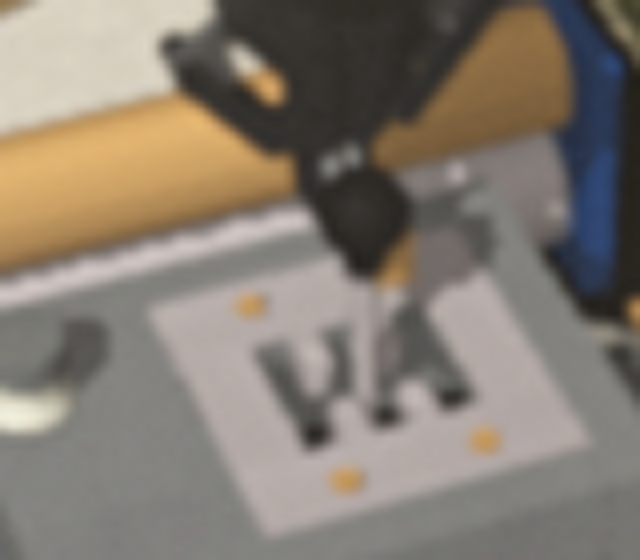

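```bash
python3 -m jog '[{"linear":[0,0.03,0],"rotation":[0,0,0],"grip":0},{"linear":[0,0.06,0],"rotation":[0,0,0],"grip":0},{"linear":[0,0.06,-0.06],"rotation":[0,0,0],"grip":0},{"linear":[0,0.06,-0.14],"rotation":[0,0,0],"grip":0},{"linear":[0,0.06,-0.18],"rotation":[0,0,0],"grip":0},{"linear":[0,0,-0.18],"rotation":[0,0,0],"grip":0},{"linear":[0,-0.06,-0.18],"rotation":[0,0,0],"grip":0},{"linear":[0,-0.1,-0.18],"rotation":[0,0,0],"grip":0},{"linear":[0,-0.1,-0.18],"rotation":[0,0,0],"grip":0}]'
python3 - <<'E'
from h import *
import cv2
print(tcpgb())
p,d=capture('side');cv2.imwrite('pics/s5.png',cv2.resize(p[150:220,190:270,::-1],None,fx=8,fy=8,interpolation=2))
p,d=capture('wrist');cv2.imwrite('pics/w5.png',p[:,:,::-1])
E
```

```text
time_s: 5.32
eef_pos: [556.2, 154.4, 167.4]
ee_rot: [-0.404, -0.578, -0.407, 0.581]
force: [-0.9, 0.4, -0.4]
grip_width: -0.001
[-0.4 54.5]
```

View pics/s5.png

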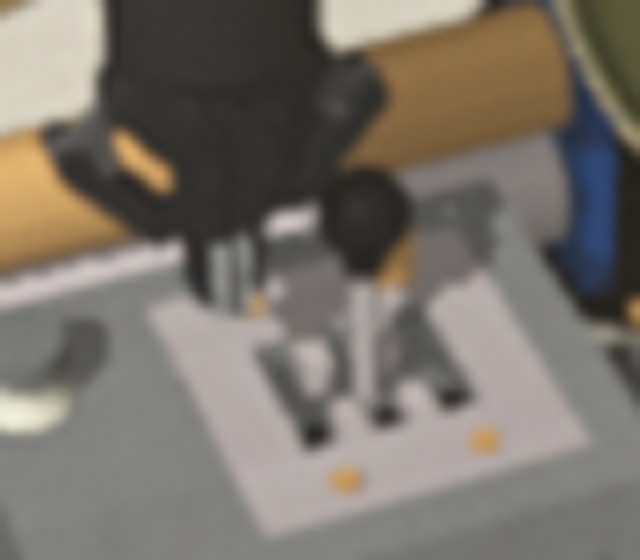

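View pics/w5.png

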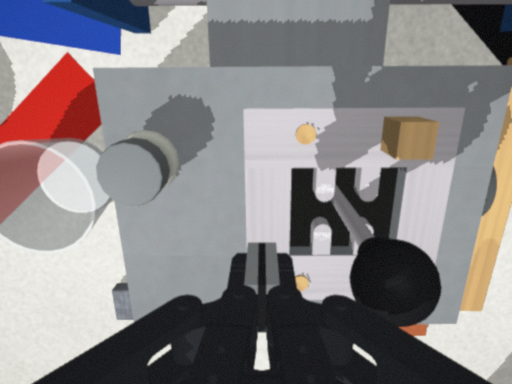

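```bash
python3 - <<'E'
from h import *
a=-.348;G=np.array([[np.cos(a),np.sin(a)],[-np.sin(a),np.cos(a)]])
for n,u,v,h in (('knob',395,281,190),('plug52,28',305.5,134,113),('plug-52,28',302,283,113),('slotL-far',303,169,110),('slotR far',395,169,110),('L near',301,253,110),('nose far L',325,197,110),('nose near L',321,225,110)):
    print(n,(G@(atz('wrist',u,v,h)[:2]-[538,103])).round(1))
print(sidegb(235.4,177.2,190))
E
```

```text
knob [ 3.6 -1.6]
plug52,28 [53.1 28.3]
plug-52,28 [-50.3  26.7]
slotL-far [30.9 28.6]
slotR far [ 30.6 -28.8]
L near [-28.4  27.8]
nose far L [12.2 13.8]
nose near L [-7.5 15.3]
[-1.17995725 -0.33191714]
```

```bash
python3 -m jog '[{"linear":[0,0.002,0.03],"rotation":[0,0,0],"grip":0},{"linear":[0,0.002,0.06],"rotation":[0,0,0],"grip":0},{"linear":[0,0.002,0.075],"rotation":[0,0,0],"grip":0},{"linear":[0,0.002,0.085],"rotation":[0,0,0],"grip":0},{"linear":[0,0.002,0.095],"rotation":[0,0,0],"grip":0},{"linear":[0,0.002,0.105],"rotation":[0,0,0],"grip":0},{"linear":[0,0.002,0.115],"rotation":[0,0,0],"grip":0}]'
python3 -m jog '[{"linear":[0,0,0.01],"rotation":[0,0,0],"grip":0},{"linear":[0,0,0.02],"rotation":[0,0,0],"grip":0},{"linear":[0,0,0.03],"rotation":[0,0,0],"grip":0}]'
python3 -m jog '[{"linear":[0,0,0.01],"rotation":[0,0,0],"grip":0},{"linear":[0,0,0.02],"rotation":[0,0,0],"grip":0},{"linear":[0,0,0.03],"rotation":[0,0,0],"grip":0}]'
python3 - <<'E'
from h import *
import cv2
print(tcpgb())
p,d=capture('side');cv2.imwrite('pics/s6.png',cv2.resize(p[150:220,190:270,::-1],None,fx=8,fy=8,interpolation=2))
p,d=capture('wrist');cv2.imwrite('pics/w6.png',p[:,:,::-1])
E
```

```text
time_s: 6.0
eef_pos: [546.9, 120.6, 167.8]
ee_rot: [-0.404, -0.579, -0.406, 0.581]
force: [1.0, 0.6, 0.9]
grip_width: 0.002
time_s: 6.25
eef_pos: [543.8, 112.0, 167.9]
ee_rot: [-0.404, -0.579, -0.406, 0.58]
force: [0.9, 2.2, 2.3]
grip_width: -0.001
time_s: 6.5
eef_pos: [540.5, 103.2, 167.7]
ee_rot: [-0.404, -0.579, -0.406, 0.581]
force: [0.9, 1.4, -1.5]
grip_width: -0.002
[2.2 1.1]
```

View pics/s6.png

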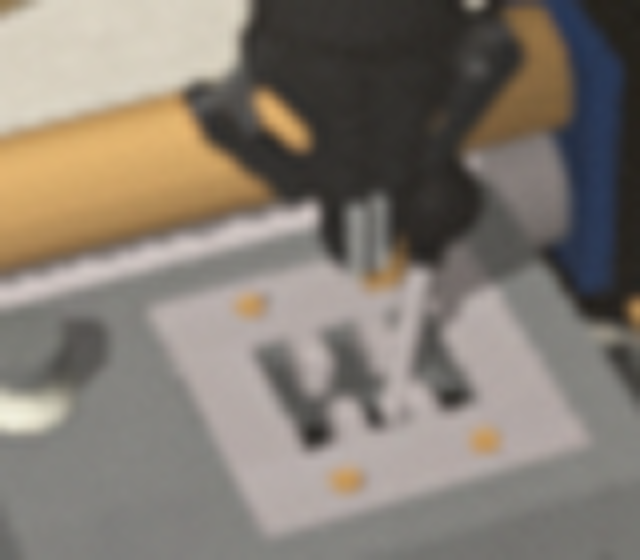

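View pics/w6.png

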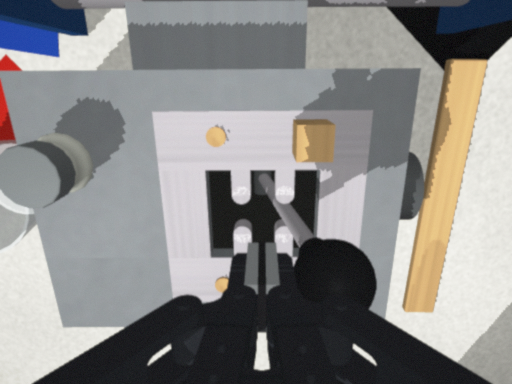

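```bash
python3 -m jog '[{"linear":[0,0,0.01],"rotation":[0,0,0],"grip":0},{"linear":[0,0,0.02],"rotation":[0,0,0],"grip":0},{"linear":[0,0,0.03],"rotation":[0,0,0],"grip":0},{"linear":[0,0,0.04],"rotation":[0,0,0],"grip":0},{"linear":[0,0,0.05],"rotation":[0,0,0],"grip":0}]'
python3 -m jog '[{"linear":[0,0,0.006],"rotation":[0,0,0],"grip":0},{"linear":[0,0,0.006],"rotation":[0,0,0],"grip":0}]'
python3 - <<'E'
from h import *
import cv2
print(tcpgb())
p,d=capture('side');cv2.imwrite('pics/s7.png',cv2.resize(p[150:220,190:270,::-1],None,fx=8,fy=8,interpolation=2))
p,d=capture('wrist');cv2.imwrite('pics/w7.png',p[:,:,::-1])
E
```

```text
time_s: 7.02
eef_pos: [535.1, 88.7, 167.6]
ee_rot: [-0.404, -0.579, -0.406, 0.581]
force: [0.2, 2.0, -0.8]
grip_width: 0.003
time_s: 7.18
eef_pos: [534.3, 86.6, 167.7]
ee_rot: [-0.403, -0.579, -0.406, 0.581]
force: [0.2, 0.9, -0.5]
grip_width: -0.002
[  2.1 -16.6]
```

View pics/s7.png

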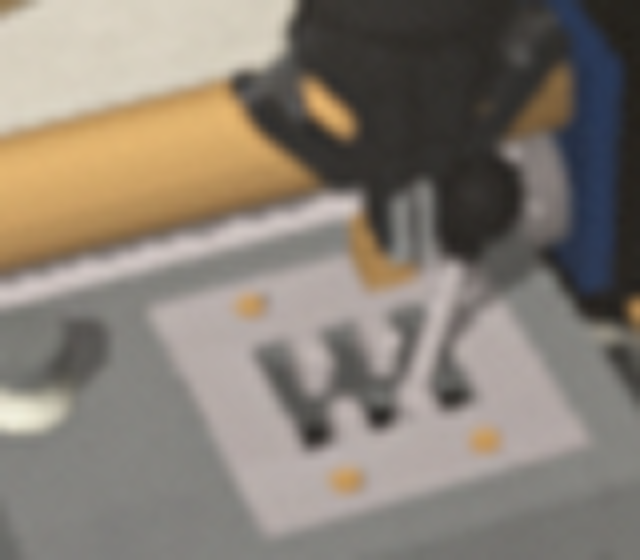

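View pics/w7.png

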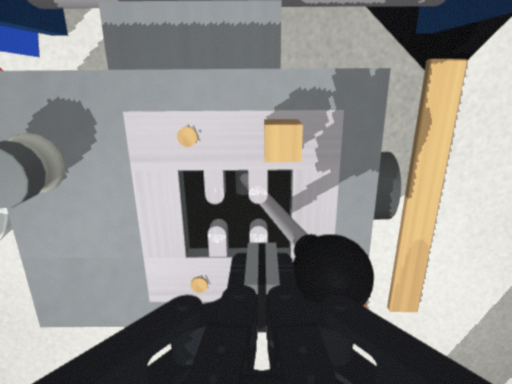

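```bash
python3 - <<'E'
from h import *
a=-.348;G=np.array([[np.cos(a),np.sin(a)],[-np.sin(a),np.cos(a)]])
print((G@(atz('wrist',334,273,183)[:2]-[538,103])).round(1), sidegb(249.6,175.2,183))
for u,v in ((188,136),(283,150)): print((G@(atz('wrist',u,v,113)[:2]-[538,103])).round(1))
E
```

```text
[  3.4 -48. ] [ -1.0314396  -45.66741707]
[52.7 27.5]
[ 44.  -29.1]
```

```bash
python3 -m jog '[{"linear":[0,0,0.006],"rotation":[0,0,0],"grip":0},{"linear":[0,0,0.012],"rotation":[0,0,0],"grip":0},{"linear":[0,0,0.012],"rotation":[0,0,0],"grip":0}]'
python3 -m jog '[{"linear":[0,0,-0.02],"rotation":[0,0,0],"grip":0},{"linear":[0,0,-0.06],"rotation":[0,0,0],"grip":0},{"linear":[0,-0.06,-0.06],"rotation":[0,0,0],"grip":0},{"linear":[0,-0.13,-0.06],"rotation":[0,0,0],"grip":0},{"linear":[0,-0.19,-0.06],"rotation":[0,0,0],"grip":0},{"linear":[0,-0.19,0],"rotation":[0,0,0],"grip":0},{"linear":[0,-0.19,0.06],"rotation":[0,0,0],"grip":0},{"linear":[0,-0.19,0.11],"rotation":[0,0,0],"grip":0},{"linear":[0,-0.19,0.11],"rotation":[0,0,0],"grip":0}]'
python3 - <<'E'
from h import *
import cv2
print(tcpgb())
p,d=capture('side');cv2.imwrite('pics/s8.png',cv2.resize(p[150:220,190:270,::-1],None,fx=8,fy=8,interpolation=2))
E
```

```text
time_s: 7.53
eef_pos: [533.1, 83.4, 167.7]
ee_rot: [-0.404, -0.579, -0.406, 0.581]
force: [0.5, 0.5, -1.3]
grip_width: -0.001
time_s: 8.28
eef_pos: [468.1, 71.3, 168.2]
ee_rot: [-0.403, -0.579, -0.405, 0.581]
force: [0.3, -0.5, -0.5]
grip_width: -0.003
[-54.9 -53.7]
```

View pics/s8.png

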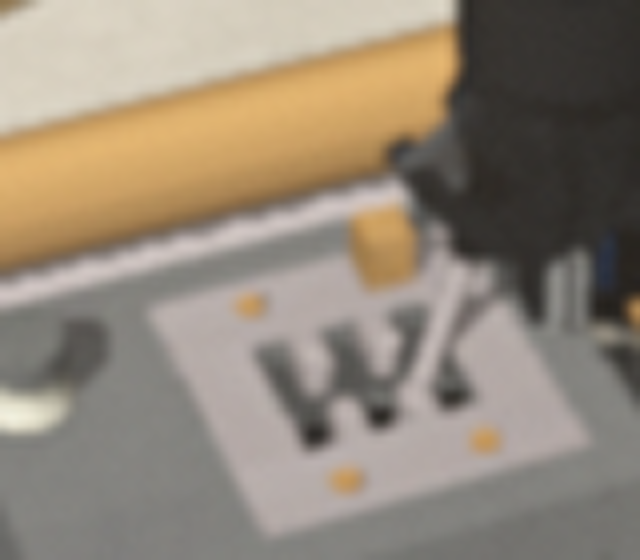

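```bash
python3 -m jog '[{"linear":[0.01,0.03,-0.005],"rotation":[0,0,0],"grip":0},{"linear":[0.013,0.06,-0.005],"rotation":[0,0,0],"grip":0},{"linear":[0.013,0.075,-0.005],"rotation":[0,0,0],"grip":0},{"linear":[0.013,0.085,-0.005],"rotation":[0,0,0],"grip":0},{"linear":[0.013,0.095,-0.005],"rotation":[0,0,0],"grip":0},{"linear":[0.013,0.105,-0.005],"rotation":[0,0,0],"grip":0},{"linear":[0.013,0.115,-0.005],"rotation":[0,0,0],"grip":0}]'
python3 -m jog '[{"linear":[0,0.01,0],"rotation":[0,0,0],"grip":0},{"linear":[0,0.02,0],"rotation":[0,0,0],"grip":0},{"linear":[0,0.03,0],"rotation":[0,0,0],"grip":0}]'
python3 -m jog '[{"linear":[0,0.01,0],"rotation":[0,0,0],"grip":0},{"linear":[0,0.02,0],"rotation":[0,0,0],"grip":0},{"linear":[0,0.03,0],"rotation":[0,0,0],"grip":0}]'
python3 - <<'E'
from h import *
import cv2
print(tcpgb())
p,d=capture('side');cv2.imwrite('pics/s9.png',cv2.resize(p[150:220,190:270,::-1],None,fx=8,fy=8,interpolation=2))
p,d=capture('wrist');cv2.imwrite('pics/w9.png',p[:,:,::-1])
E
```

```text
time_s: 8.92
eef_pos: [501.4, 61.6, 164.2]
ee_rot: [-0.403, -0.579, -0.405, 0.581]
force: [-2.0, 0.4, 0.8]
grip_width: -0.0
time_s: 9.17
eef_pos: [510.1, 58.5, 164.3]
ee_rot: [-0.403, -0.579, -0.405, 0.581]
force: [-1.9, -0.4, 1.4]
grip_width: -0.002
time_s: 9.42
eef_pos: [518.7, 55.2, 164.1]
ee_rot: [-0.403, -0.579, -0.405, 0.581]
force: [-2.2, 0.4, -0.8]
grip_width: -0.002
[ -1.8 -51.5]
```

View pics/s9.png

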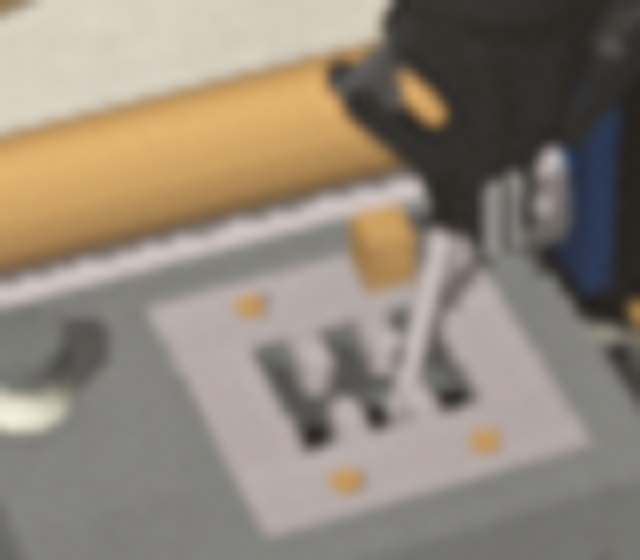

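View pics/w9.png

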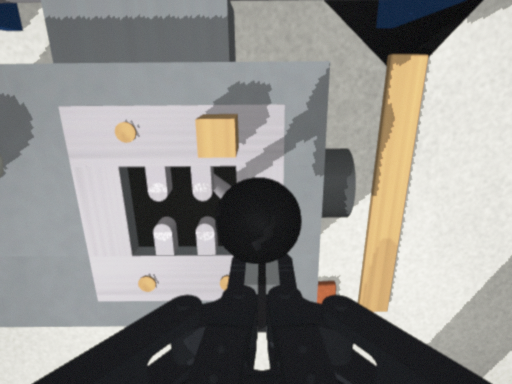

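```bash
python3 -m jog '[{"linear":[0,0.01,0],"rotation":[0,0,0],"grip":0},{"linear":[0,0.02,0],"rotation":[0,0,0],"grip":0},{"linear":[0,0.03,0],"rotation":[0,0,0],"grip":0},{"linear":[0,0.04,0],"rotation":[0,0,0],"grip":0}]'
python3 -m jog '[{"linear":[0,0.005,0],"rotation":[0,0,0],"grip":0},{"linear":[0,0.01,0],"rotation":[0,0,0],"grip":0}]'
python3 - <<'E'
from h import *
import cv2
print(tcpgb())
a=-.348;G=np.array([[np.cos(a),np.sin(a)],[-np.sin(a),np.cos(a)]])
p,d=capture('side');cv2.imwrite('pics/s10.png',cv2.resize(p[150:220,190:270,::-1],None,fx=8,fy=8,interpolation=2))
p,d=capture('wrist');cv2.imwrite('pics/w10.png',p[:,:,::-1])
for v in range(180,232,4): print(v,(G@(atz('wrist',260,v,177)[:2]-[538,103])).round(1))
E
```

```text
time_s: 9.85
eef_pos: [530.2, 51.0, 163.8]
ee_rot: [-0.403, -0.579, -0.405, 0.581]
force: [-1.9, 1.1, -1.1]
grip_width: -0.002
time_s: 10.02
eef_pos: [533.2, 49.9, 163.6]
ee_rot: [-0.403, -0.579, -0.406, 0.581]
force: [-2.7, 1.4, -1.0]
grip_width: -0.004
[ 13.6 -51.6]
180 [ 57.6 -50.9]
184 [ 55.9 -50.8]
188 [ 54.2 -50.8]
192 [ 52.4 -50.8]
196 [ 50.7 -50.8]
200 [ 48.9 -50.8]
204 [ 47.1 -50.8]
208 [ 45.3 -50.8]
212 [ 43.5 -50.8]
216 [ 41.7 -50.7]
220 [ 39.9 -50.7]
224 [ 38.  -50.7]
228 [ 36.1 -50.7]
```

View pics/w10.png

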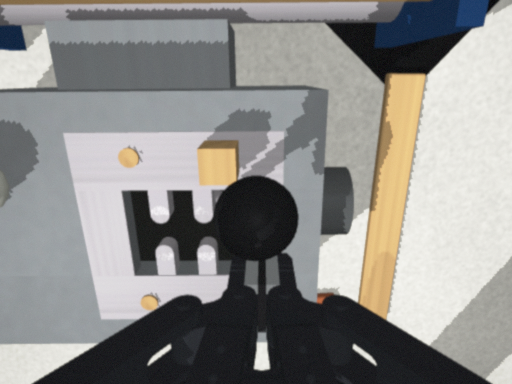

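View pics/s10.png

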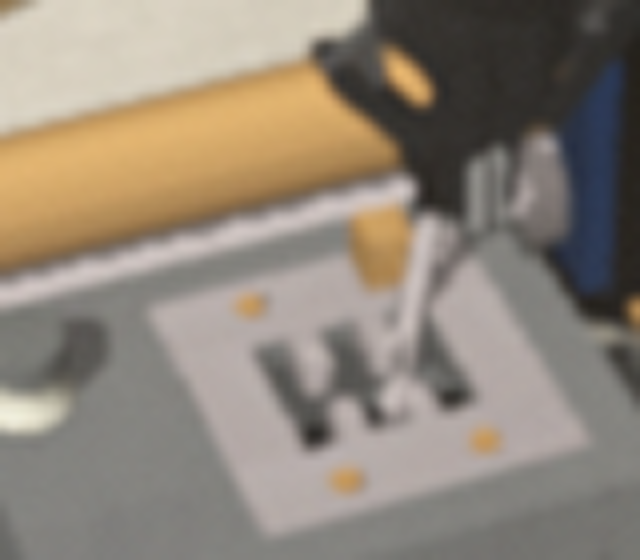

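```bash
python3 -m jog '[{"linear":[0,0.005,0],"rotation":[0,0,0],"grip":0},{"linear":[0,0.009,0],"rotation":[0,0,0],"grip":0}]'
python3 -m jog '[{"linear":[0,0.003,0],"rotation":[0,0,0],"grip":0},{"linear":[0,0.004,0],"rotation":[0,0,0],"grip":0}]'
python3 -m jog '[{"linear":[0,0.003,0],"rotation":[0,0,0],"grip":0},{"linear":[0,0.003,0],"rotation":[0,0,0],"grip":0}]'
```

```text
time_s: 10.28
eef_pos: [535.8, 48.9, 163.7]
ee_rot: [-0.403, -0.579, -0.405, 0.581]
force: [-1.0, 1.2, -1.1]
grip_width: 0.001
time_s: 10.45
eef_pos: [536.9, 48.4, 163.6]
ee_rot: [-0.403, -0.579, -0.406, 0.581]
force: [-2.0, 0.1, -2.7]
grip_width: 0.003
time_s: 10.62
eef_pos: [537.5, 48.2, 163.5]
ee_rot: [-0.403, -0.579, -0.406, 0.582]
force: [-3.7, 2.3, -1.7]
grip_width: 0.006
```

```bash
python3 -m jog '[{"linear":[0,0.003,0],"rotation":[0,0,0],"grip":0},{"linear":[0,0.003,0],"rotation":[0,0,0],"grip":0}]'
python3 - <<'E'
from h import *
import cv2
print(tcpgb(),sense()['force'])
a=-.348;G=np.array([[np.cos(a),np.sin(a)],[-np.sin(a),np.cos(a)]])
p,d=capture('wrist');cv2.imwrite('pics/w11.png',p[:,:,::-1])
for v in range(204,224,4): print(v,(G@(atz('wrist',258,v,177)[:2]-[538,103])).round(1))
E
```

```text
time_s: 10.78
eef_pos: [537.9, 48.1, 163.4]
ee_rot: [-0.402, -0.578, -0.406, 0.582]
force: [-5.8, 2.3, -0.0]
grip_width: 0.003
[ 18.6 -51.6] [-5.82008027  2.28921222 -0.02786352]
204 [ 52.2 -50. ]
208 [ 50.4 -50. ]
212 [ 48.6 -49.9]
216 [ 46.8 -49.9]
220 [ 45.  -49.9]
```

View pics/w11.png

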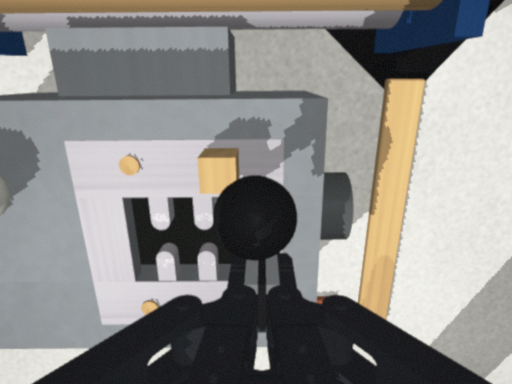

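```bash
python3 -m jog '[{"linear":[0,0.004,0],"rotation":[0,0,0],"grip":0},{"linear":[0,0.004,0],"rotation":[0,0,0],"grip":0}]'
python3 -m jog '[{"linear":[0,-0.02,0],"rotation":[0,0,0],"grip":0},{"linear":[0,-0.08,0],"rotation":[0,0,0],"grip":0},{"linear":[0,-0.15,0],"rotation":[0,0,0],"grip":0},{"linear":[-0.08,-0.2,0],"rotation":[0,0,0],"grip":0},{"linear":[-0.18,-0.25,0],"rotation":[0,0,0],"grip":0},{"linear":[-0.28,-0.3,0.1],"rotation":[0,0,0],"grip":0},{"linear":[-0.35,-0.35,0.2],"rotation":[0,0,0],"grip":0},{"linear":[-0.4,-0.35,0.3],"rotation":[0,0,0],"grip":0},{"linear":[-0.4,-0.35,0.4],"rotation":[0,0,0],"grip":0},{"linear":[-0.4,-0.35,0.5],"rotation":[0,0,0],"grip":0},{"linear":[-0.4,-0.35,0.6],"rotation":[0,0,0],"grip":0},{"linear":[-0.4,-0.35,0.65],"rotation":[0,0,0],"grip":0}]'
python3 - <<'E'
from h import *
import cv2
p,d=capture('side');cv2.imwrite('pics/s12.png',cv2.resize(p[150:220,190:270,::-1],None,fx=8,fy=8,interpolation=2))
p,d=capture('top');cv2.imwrite('pics/t12.png',cv2.resize(p[110:230,190:320,::-1],None,fx=5,fy=5,interpolation=2))
E
```

```text
time_s: 11.0
eef_pos: [538.1, 48.0, 163.3]
ee_rot: [-0.402, -0.578, -0.407, 0.583]
force: [-8.0, 3.3, 1.1]
grip_width: -0.0
time_s: 12.0
eef_pos: [372.6, -101.3, 285.3]
ee_rot: [-0.402, -0.578, -0.405, 0.583]
force: [0.7, 0.2, -0.5]
grip_width: 0.001
```

View pics/s12.png

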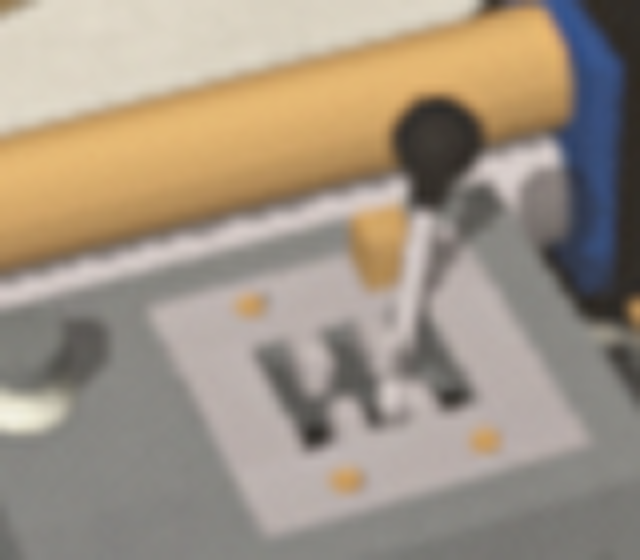

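View pics/t12.png

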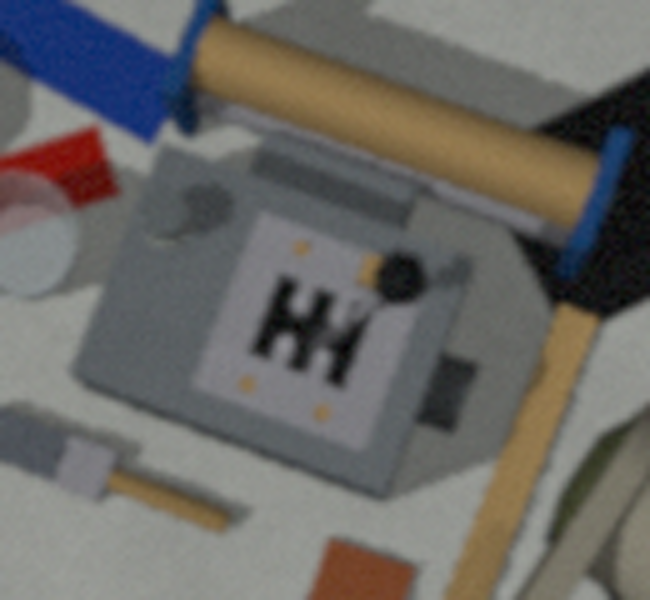

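```bash
python3 - <<'E'
from h import *
print(sidegb(190+437.5/8-.5,150+140.5/8-.5,177))
a=-.349;G=np.array([[np.cos(a),np.sin(a)],[-np.sin(a),np.cos(a)]])
print(G@(atz('top',190+401.5/5-.5,110+277.5/5-.5,177)[:2]-[540.6,101.8]))
print(sense()['dq'].round(3))
E
```

```text
[ 46.68928327 -47.84486601]
[ 47.11872291 -49.06944005]
[ 0.067  0.008 -0.005  0.017  0.008  0.052]
```

```bash
python3 -m jog '[{"linear":[0,0,0],"rotation":[0,0,0],"grip":0},{"linear":[0,0,0],"rotation":[0,0,0],"grip":0},{"linear":[0,0,0],"rotation":[0,0,0],"grip":0}]'; python3 -c "
from rig import *
print(finish_job())"
```

```text
time_s: 12.35
eef_pos: [373.4, -100.0, 285.2]
ee_rot: [-0.402, -0.578, -0.405, 0.583]
force: [-0.8, -0.2, 0.2]
grip_width: -0.002
the job is handed in; nothing more can be done
None
```

The gear lever is fully home in the slot with the index peg, the far right one as seen from the robot, and I handed the job in at about 12.4 s. I pushed the knob with shut fingers: back to the cross channel, right along it, then forward until the slot stopped it. I then moved the arm clear and let it settle.

- **Lever position:** after the arm withdrew, the side camera put the knob at x = 46.7 mm and the top camera at 47.1 mm, against about 47 mm expected when fully home. Across the slots they read y = -47.8 and -49.1 mm, against a nominal -51 mm and inside the play of the slot.
- **Force:** the wrist force read about 2–3 N while pushing and about 9 N at the stop, against the 40 N limit. These readings come only at the end of each move, so a brief peak in between would not show.
- **Surroundings:** in the last top view the glaze pot, tub, brush, tile and guide stick look unmoved. I judged this by eye only. The bowl and mug lie outside that cropped view, so I did not check them at the end; the arm passed well above both.
- **Disagreement:** the top and side cameras differed by about 5 mm in absolute position. I measured the knob relative to the gearbox in each camera's own view to cancel that.

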